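Strip a clamped disc-diode stack into its overhaul nests

ROBOT

A 6-joint arm with a two-finger parallel gripper is mounted at the origin on a cart in front of the work surface, level with it; the furniture and walls round the work are solid. World frame = base frame: x ahead of the robot, y to its left, z up, the work surface at z = 0. Lengths are in m, angles in rad, forces in N, time in s.
With the tool pointing down it reaches from about 0.35 to 0.975 m from the base axis. Payload 4.9 kg.
Tool frame: the origin (TCP) lies on the centre line of the jaws, within the pads' length; the fingertips stand manip.tip_reach ahead of it and the grasp point (between the pads) is the TCP (manip.tip_reach is the distance from the TCP to the fingertips, in m); z points along the fingers, y is the line along which they close (so a half turn about z gives the same grasp; the last joint's range is limited). The gripper opens to 85 mm and grips with 20 to 120 N. Pads are 22 mm wide; open, the fingers measure 114 mm over their backs; the gripper's body (76 mm by 85 mm) begins 54 mm behind the grasp point. The pads swing forward as they close: fully open they stand 13 mm farther back than shut.
Start: joints at [-1.332, 0.053, 1.613, -0, 1.476, -0.119], TCP at [0.219, -0.585, 0.25] pointing down, gripper open.
Joint ranges: [-3.01, 3.01], [-1.01, 2.22], [0.06, 2.58], [-1.02, 4.17], [0.09, 2.62], [-3.14, 3.14]. Speed limits (rad/s): [2.57, 2.57, 3.14, 3.14, 3.14, 3.14].

INTERFACE

Orientations are given as a unit quaternion [w, x, y, z].
In Python, from plant import manip gives the robot as it stands. The module is installed in compiled form; this text tells all that it offers.
- The arm moves only by the tool move_arm, never from a script. Its argument "rows" is a list of rows, each a list of 7 numbers: the shift along the tool's x, y, z in cm, then the turn, a rotation vector about the tool's x, y, z in degrees, then the opening, from -1 (shut) to 1 (fully open). In form: [[tx, ty, tz, ax, ay, az, jaw], ...]. A call has 1 to 20 rows; each row shifts and turns the commanded pose from where the row before left it, along the tool's axes as they then stand; what a row does not reach is not made up. A row lasts 1/12 s, in which the tool goes at most 41.7 mm and 7.16 degrees, less where a joint would pass 70% of its speed; a pose out of reach is approached as far as the arm can. A call is refused whole if a number of a shift passes 4.17 or a number of a turn 7.16, either way. A call with a gripper value outside its range is refused whole. The fingers move at their own pace and stop on an object; the grip force is fixed at half the most. Time passes only in rows, so rows that do not move let the fingers close. It gives the time, the measured TCP pose, the force, the opening and the grip force at its end, in the units of the state.
- manip.state(): the state, without advancing time (a new reading comes with each control period).
- manip.grab_frame(name): name is "scene" or "side" or "wrist"; returns a dict with "img" (420x560x3 uint8, blue, green, red), "mtx" (3x3 intrinsics, pixels), "R" (3x3) and "t" (3): a world point X has camera coordinates R X + t. Camera axes: x right, y down, z forward; pixel columns grow to the right and rows downward; lengths in m; the calibration is good to about 2 mm. A picture is of the moment at which its call begins. There is no depth.
- manip.job_done(): hands the job in; it is judged then, once.
The state is a dict: "time": time; "joint_pos": joint angles; "joint_vel": joint speeds; "joint_efforts": joint torques, N m; "tool_pos": TCP position; "tool_rot": TCP orientation; "contact_force": force on the tool from outside, world axes, zero at the start; "ft_torque": the same for the moment, N m; "gripper_width": opening from 0.0 (shut) to 1.0 (fully open); "grasp_force": force on a finger pad.
Only numpy, scipy, OpenCV 4.12 (cv2) and the standard library are available. Lean on these libraries where they do the work, as an engineer would, in place of code of your own. Each camera call takes 0.05 s, during which the arm holds its last target. There are 200 camera calls.

TASK

The nuts are already off this disc-diode clamp. Take the stack on the heatsink apart from the top down (clamp bar, pressure pad, ceramic disc diode, copper contact plate) and lay each part flat, same side up, fully down in the pocket cut to its own outline, one part to each grey nest block. The diode's ceramic chips: lower it into its pocket, do not drop it.

Things in the scene. Friction and masses are not known exactly. Their poses are not given: they have to be found in the camera images.
- clamp_base: Finned aluminium heatsink, 112 (x) x 84 (y) x 24 mm high, fixed to the bench; origin at the centre of its underside. The stack stands on the middle of its top. Two vertical steel studs, 8 mm thick, rise from the top at x = +43 and -43 mm, y = 0, to 92 mm above the bench. At each start it may have changed places with any nest.
- clamp_bar: Top of the stack: dark steel bar 112 (x) x 22 (y) x 14 mm high, 0.2 kg, a 3 mm high button on its top. Origin: centre of its underside, 72 mm above the bench at the start; x along its length. Its 12 mm holes at x = +-43 mm stand loosely round the studs, which end 6 mm above its top: lift it 25 mm straight up to free it. Grasp across the 22 mm at its middle.
- pressure_pad: Second from the top: round pad 16 mm high, 0.07 kg: upper 8 mm a steel disc 34 mm across, lower 8 mm a black foot 30 mm across. Origin: centre of its underside, 56 mm above the bench at the start. Stays steel side up. Grasp the steel disc across its diameter.
- disc_diode: Third from the top: round disc diode, white ribbed ceramic between bright metal faces, 42 mm across, 20 mm high, 0.12 kg. Origin: centre of its underside, 36 mm above the bench at the start. Grasp across its diameter.
- contact_plate: Bottom of the stack: copper plate 64 (x) x 46 (y) x 12 mm high, 0.31 kg, between the studs, 7 mm free at each end. Origin: centre of its underside, 24 mm above the bench at the start; x along its length. Grasp across the 46 mm at its middle, lift straight up 75 mm to clear the studs.
- bar_nest: Nest of the clamp bar. Grey plastic block fixed to the bench, 138 (x) x 74 (y) x 12 mm high; origin at the centre of its underside, x along its length. Pocket in its middle: long and narrow, 126 (x) x 36 (y) mm, 5 mm deep (floor 7 mm above the bench, rim 12 mm). The long sides' rims are cut away for 44 mm at the middle, down to the floor, for the fingers.
- pad_nest: Nest of the pressure pad. Grey plastic block fixed to the bench, 138 (x) x 74 (y) x 12 mm high; origin at the centre of its underside, x along its length. Pocket in its middle: the smaller round one, 44 mm across, 5 mm deep (floor 7 mm above the bench, rim 12 mm). No finger cut-outs: hold the part more than 5 mm above its underside.
- diode_nest: Nest of the disc diode. Grey plastic block fixed to the bench, 138 (x) x 74 (y) x 12 mm high; origin at the centre of its underside, x along its length. Pocket in its middle: the larger round one, 56 mm across, 5 mm deep (floor 7 mm above the bench, rim 12 mm). No finger cut-outs: hold the part more than 5 mm above its underside.
- plate_nest: Nest of the contact plate. Grey plastic block fixed to the bench, 138 (x) x 74 (y) x 12 mm high; origin at the centre of its underside, x along its length. Pocket in its middle: broad rectangle, 78 (x) x 60 (y) mm, 5 mm deep (floor 7 mm above the bench, rim 12 mm). The long sides' rims are cut away for 44 mm at the middle, down to the floor, for the fingers.
Things that resemble listed ones, but are neither listed nor needed, are in the scene too. Leave any red look-alike of the disc_diode alone.

How it is judged:
At the end, for the whole second after the job is handed in: Each of the four parts lies in its own nest: centre within 12 mm of the nest's centre, underside on the pocket floor (within 2.5 mm), lying flat same side up (within 0.06 rad), bar and plate lengthwise in their pockets (within 0.35 rad, either way round), at rest and released (horizontal distance between clamp_bar and bar_nest below 0.012 m and z of clamp_bar in the frame of bar_nest between 0.0045 and 0.0095 m and angle between each of clamp_bar, pressure_pad, disc_diode, contact_plate's own z axis and vertical below 0.06 rad and linear speed of each of clamp_bar, pressure_pad, disc_diode, contact_plate below 0.02 m/s and contact force between the fingers and clamp_bar below 0.05 N and angle between the x axis of clamp_bar and the x axis of bar_nest, either way round below 0.35 rad and horizontal distance between pressure_pad and pad_nest below 0.012 m and z of pressure_pad in the frame of pad_nest between 0.0045 and 0.0095 m and contact force between the fingers and pressure_pad below 0.05 N and horizontal distance between disc_diode and diode_nest below 0.012 m and z of disc_diode in the frame of diode_nest between 0.0045 and 0.0095 m and contact force between the fingers and disc_diode below 0.05 N and horizontal distance between contact_plate and plate_nest below 0.012 m and z of contact_plate in the frame of plate_nest between 0.0045 and 0.0095 m and contact force between the fingers and contact_plate below 0.05 N and angle between the x axis of contact_plate and the x axis of plate_nest, either way round below 0.35 rad); the robot touches nothing.
It fails at once if the ceramic disc diode is let fall: lifted off the stack, then touching nothing while its underside is more than 12 mm above the pocket floor level (distance of disc_diode from where it was at the start of the episode above 0.03 m and height (world z) of disc_diode above 0.019 m and contact force between anything else and disc_diode below 0.01 N).
It also fails if it takes over 134 s, if anything falls off the work surface, if the arm or the gripper's body presses on something with over 40 N, if the wrist force passes 120 N, or if a joint passes its speed limit or range.

## Working session

There is one attempt and no reset: what is moved stays moved. The work goes in short steps, Python scripts to look and compute and a tool call to move; the robot and the scene stay as the last step left them, time stands still between calls to the robot, and variables do not carry over. Pictures are saved under pics/ and viewed, at most 14 in all, crops included, and the job is handed in when it is done.

Besides the shell and the picture viewer there is one more tool, called after "Emit:" as a command line: name --pt "numbers of a row" for each row, then --argument value for the rest. move_arm: Moves the arm, as the interface text tells. Its arguments: {"type":"object","properties":{"rows":{"type":"array","items":{"type":"array","items":{"type":"number"}}}},"required":["rows"]}

```bash
mkdir -p pics; python3 - <<'E'
from plant import manip
import cv2,pickle
s=manip.state();print(s,manip.tip_reach)
for n in("scene","side","wrist"):
    f=manip.grab_frame(n);cv2.imwrite(f"pics/{n}0.png",f["img"]);pickle.dump(f,open(f"{n}0.pkl","wb"));print(n,f["mtx"],f["R"],f["t"])
E
```

```text
{'time': 0.0, 'joint_pos': array([-1.33199074e+00,  5.33815034e-02,  1.61429754e+00, -1.79073226e-05,
        1.47599847e+00, -1.18973550e-01]), 'joint_vel': array([-5.00900376e-04, -1.57030595e-05, -2.19839328e-04,  2.26339122e-03,
        2.80754891e-04, -4.00842674e-04]), 'joint_efforts': array([-4.12561149e-04, -3.93679440e+01, -3.70180678e+01, -1.00009011e-04,
        6.90198125e-03,  1.03776367e-05]), 'tool_pos': array([ 0.21874379, -0.58484575,  0.24904559]), 'tool_rot': array([-1.04002644e-03,  9.84041199e-01,  1.77937719e-01, -7.13175124e-05]), 'contact_force': array([-0.01188931, -0.20115899,  0.33698276]), 'ft_torque': array([-0.04008826, -0.02218528,  0.04003247]), 'grasp_force': 0.0, 'gripper_width': 1.0039536429785918} 0.019
scene [[413.0105576    0.         283.72395979]
 [  0.         413.0105576  215.99026928]
 [  0.           0.           1.        ]] [[-0.82292648 -0.56812981  0.004532  ]
 [-0.43338987  0.62256003 -0.65160742]
 [ 0.36737616 -0.53818912 -0.75854284]] [0.59052067 0.17887953 0.96489488]
side [[532.03525318   0.         281.43374919]
 [  0.         532.03525318 199.66997847]
 [  0.           0.           1.        ]] [[-0.90335725 -0.42860891  0.01549463]
 [-0.22627927  0.4456048  -0.86616053]
 [ 0.36433964 -0.7859585  -0.49952564]] [0.61823445 0.12349251 0.95615586]
wrist [[348.95040873   0.         277.55665955]
 [  0.         348.95040873 208.71743912]
 [  0.           0.           1.        ]] [[ 0.35075669 -0.93646476 -0.00186981]
 [-0.88921926 -0.33368557  0.31295853]
 [-0.29369856 -0.10810963 -0.94976495]] [-0.62283127 -0.04202606  0.37930515]
```

View pics/scene0.png

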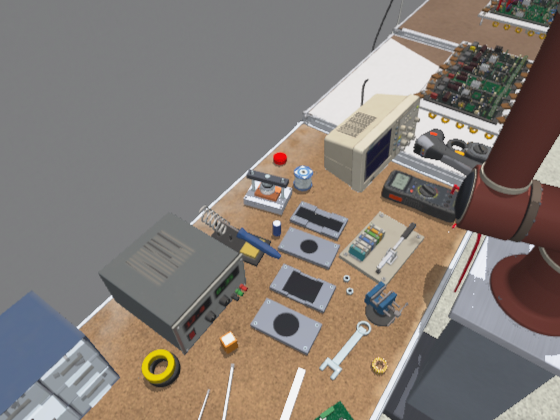

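View pics/side0.png

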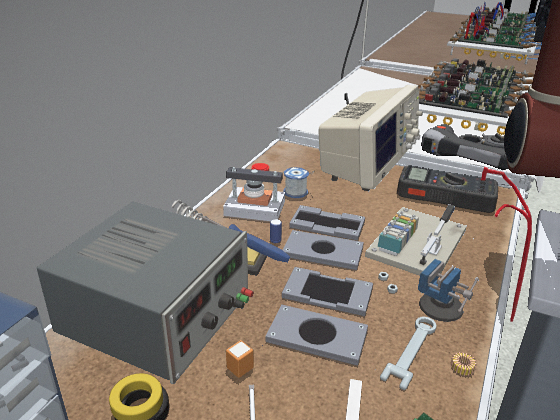

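The scene picture shows the clamp at about (268,188), the bar nest (319,220), pad nest (308,247), plate nest (303,287) and diode nest (286,326). The red look-alike is at (280,158). I'll enlarge crops of the area.

```bash
python3 - <<'E'
import cv2
a=cv2.imread("pics/scene0.png")[140:360,225:365];b=cv2.imread("pics/side0.png")[140:370,200:390]
cv2.imwrite("pics/sc1.png",cv2.resize(a,None,fx=2.7,fy=2.7,interpolation=2))
cv2.imwrite("pics/si1.png",cv2.resize(b,None,fx=2.6,fy=2.6,interpolation=2))
E
```

```text
(no output)
```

View pics/sc1.png

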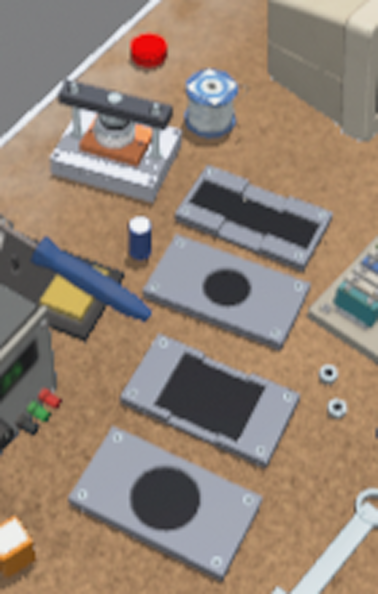

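View pics/si1.png

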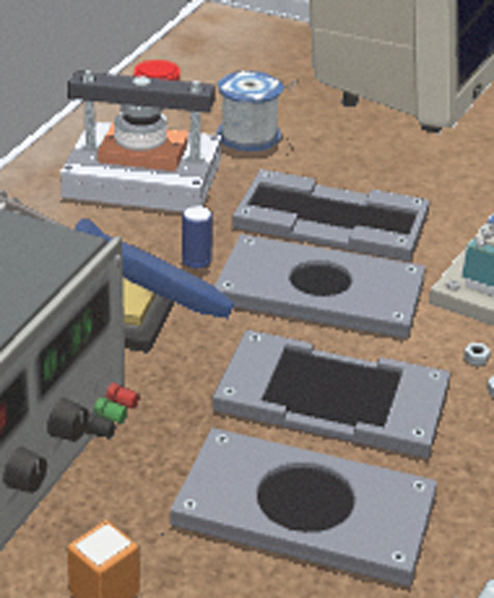

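```bash
cat > h.py <<'E'
import numpy as np,cv2,pickle
from scipy.optimize import least_squares
from plant import manip
def proj(f,X):
    c=X@f["R"].T+f["t"];p=c@f["mtx"].T;return p[:,:2]/p[:,2:]
def fit(views,x0):
    """views: list of (frame, local pts Nx3, pixels Nx2) -> x,y,yaw"""
    def r(q):
        c,s=np.cos(q[2]),np.sin(q[2]);R=np.array([[c,-s,0],[s,c,0],[0,0,1]])
        return np.concatenate([(proj(f,np.array(P)@R.T+[q[0],q[1],0])-p).ravel() for f,P,p in views])
    o=least_squares(r,x0);return o.x,np.sqrt(np.mean(o.fun**2)),o.fun.reshape(-1,2)
E
python3 - <<'E'
from h import *
S=pickle.load(open("scene0.pkl","rb"));D=pickle.load(open("side0.pkl","rb"))
a=lambda p:np.array(p)/2.7+[225,140]
b=lambda p:np.array(p)/2.6+[200,140]
x,y,z=.069,.037,.012
# corners in image cw: far-left, right, near, left
L=[[x,-y,z],[-x,-y,z],[-x,y,z],[x,y,z]]
N=dict(bar=([(208,167),(331,213),(306,258),(177,212)],[(258,171),(428,204),(414,247),(236,213)]),
pad=([(174,235),(309,285),(281,332),(145,287)],[(240,236),(426,263),(410,323),(218,286)]),
plate=([(157,336),(299,396),(267,453),(122,395)],[(246,332),(449,372),(429,443),(215,390)]),
diode=([(116,429),(261,499),(220,568),(69,494)],[(212,431),(436,483),(412,567),(173,516)]))
for k,(p,q) in N.items():
    for nm,v in(("both",[(S,L,a(p)),(D,L,b(q))]),("S",[(S,L,a(p))]),("D",[(D,L,b(q))])):
        o=fit(v,[.5,-.3,0]);print(k,nm,o[0].round(4),o[1].round(2))
x,y,z=.056,.042,.024
P1=[[x,y,z],[-x,y,z],[-x,-y,z],[0,0,.089],[.043,0,.092],[-.043,0,.092]]
p1=a([(52,155),(154,190),(182,140),(114,97),(78,88),(155,105)]);p2=b([(63,166),(206,184),(220,133),(143,79),(88,74),(198,88)])
for nm,v in(("both",[(S,P1,p1),(D,P1,p2)]),("S",[(S,P1,p1)]),("D",[(D,P1,p2)])):
    o=fit(v,[.6,-.6,0]);print("base",nm,o[0].round(4),o[1].round(2))
E
```

```text
bar both [0.5313 0.1053 0.1387] 1.1
bar S [0.5309 0.1045 0.1414] 1.06
bar D [0.5314 0.1061 0.1362] 1.09
pad both [0.5058 0.1947 0.1765] 1.14
pad S [0.5066 0.1947 0.1786] 1.39
pad D [0.5054 0.1946 0.1749] 0.76
plate both [0.4557 0.3019 0.1331] 1.32
plate S [0.455  0.3022 0.1495] 1.4
plate D [0.4561 0.3016 0.1209] 1.1
diode both [0.4333 0.4033 0.1284] 1.26
diode S [0.4333 0.4024 0.1068] 1.28
diode D [0.4331 0.404  0.1428] 1.0
base both [0.6886 0.1167 0.2389] 1.27
base S [0.6867 0.118  0.1962] 1.07
base D [0.6903 0.1147 0.2744] 1.12
```

```bash
cat >> h.py <<'E'
def ray(f,u,v,z):
    d=f["R"].T@np.linalg.solve(f["mtx"],[u,v,1]);c=-f["R"].T@f["t"];return c+d*(z-c[2])/d[2]
def go(x,y,z,yaw=None):
    """remaining shift in tool axes (cm) and turn about tool z (deg)"""
    from scipy.spatial.transform import Rotation as Ro
    s=manip.state();w=s["tool_rot"];M=Ro.from_quat([*w[1:],w[0]]).as_matrix()
    d=M.T@(np.array([x,y,z])-s["tool_pos"])*100
    ty=np.arctan2(M[1,0],M[0,0]);e=None
    if yaw is not None:
        e=(yaw-ty+np.pi/2)%np.pi-np.pi/2; e=-np.degrees(e)
    # tilt error as a rotation vector in tool axes (deg), to point z straight down
    t=np.degrees(np.cross([0,0,1],M.T@[0,0,-1]))
    print("shift cm",d.round(2),"az deg",e if e is None else round(e,2),"yaw now",round(ty,4),"tilt deg",t.round(2),"j",s["joint_pos"].round(2),"t",round(s["time"],2))
E
python3 - <<'E'
from h import *
S=pickle.load(open("scene0.pkl","rb"));
for u,v,z in[(362,190,0),(328,165,0),(402,155,0),(393,115,.2),(360,140,.15),(380,300,0),(418,190,0),(244,285,0),(303,172,0)]:print(u,v,ray(S,u,v,z).round(3))
go(.6886,.1167,.25,.2389)
E
```

```text
362 190 [ 0.491 -0.065  0.   ]
328 165 [ 0.624 -0.1   -0.   ]
402 155 [ 0.459 -0.271  0.   ]
393 115 [ 0.485 -0.164  0.2  ]
360 140 [ 0.531 -0.083  0.15 ]
380 300 [0.292 0.226 0.   ]
418 190 [ 0.359 -0.157  0.   ]
244 285 [0.574 0.374 0.   ]
303 172 [ 0.67  -0.031 -0.   ]
shift cm [ 6.858e+01 -4.927e+01  2.000e-02] az deg 6.81 yaw now 0.3578 tilt deg [-0.09 -0.01  0.  ] j [-1.33  0.05  1.61 -0.    1.48 -0.12] t 0.15
```

Emit:
move_arm --pt "0 0 -4 0 0 0 1" --pt "0 0 -4 0 0 0 1" --pt "0 0 -4 0 0 0 1" --pt "0 0 -4 0 0 0 1" --pt "2.8 -2.0 0 0 0 0 1" --pt "2.8 -2.0 0 0 0 0 1" --pt "2.8 -2.0 0 0 0 0 1" --pt "2.8 -2.0 0 0 0 0 1" --pt "2.8 -2.0 0 0 0 0 1" --pt "2.8 -2.0 0 0 0 0 1" --pt "2.8 -2.0 0 0 0 0 1" --pt "2.8 -2.0 0 0 0 0 1" --pt "2.8 -2.0 0 0 0 0 1" --pt "2.8 -2.0 0 0 0 0 1" --pt "2.8 -2.0 0 0 0 0 1" --pt "2.8 -2.0 0 0 0 0 1" --pt "2.8 -2.0 0 0 0 0 1" --pt "2.8 -2.0 0 0 0 0 1" --pt "2.8 -2.0 0 0 0 0 1" --pt "2.8 -2.0 0 0 0 0 1"

```text
time: 1.82
tool_pos: [0.527, -0.1271, 0.41]
tool_rot: [-0.0, 0.984, 0.178, -0.0]
contact_force: [0.6, -0.4, 0.4]
gripper_width: 0.997
grasp_force: 0.0
```

```bash
python3 - <<'E'
from h import *
go(.66,.13,.35,.2389)
E
```

```text
shift cm [ 21.46 -19.42   6.  ] az deg 6.82 yaw now 0.3579 tilt deg [-0.01  0.01  0.  ] j [-0.37 -0.19  1.58 -0.    1.75  0.84] t 1.82
```

Emit:
move_arm --pt "2.7 -2.4 0 0 0 0 1" --pt "2.7 -2.4 0 0 0 0 1" --pt "2.7 -2.4 0 0 0 0 1" --pt "2.7 -2.4 0 0 0 0 1" --pt "2.7 -2.4 1.5 0 0 0 1" --pt "2.7 -2.4 1.5 0 0 0 1" --pt "2.7 -2.4 1.5 0 0 0 1" --pt "2.6 -2.6 1.5 0 0 0 1" --pt "0 0 0 0 0 6.8 1" --pt "0 0 0 0 0 0 1" --pt "0 0 0 0 0 0 1"

```text
time: 2.73
tool_pos: [0.6598, 0.1283, 0.3498]
tool_rot: [0.0, 0.993, 0.121, -0.001]
contact_force: [0.5, -0.6, -0.0]
gripper_width: 0.997
grasp_force: 0.0
```

```bash
python3 - <<'E'
from h import *
f=manip.grab_frame("wrist");pickle.dump(f,open("w1.pkl","wb"))
print(-f["R"].T@f["t"])
cv2.imwrite("pics/w1.png",cv2.resize(f["img"],None,fx=1.42,fy=1.42,interpolation=2))
go(.6886,.1167,.35,.2389)
E
```

```text
[0.73634197 0.14838644 0.47273416]
shift cm [2.52 1.76 0.08] az deg 0.13 yaw now 0.2411 tilt deg [ 0.02 -0.03  0.  ] j [ 0.08  0.12  1.37 -0.    1.65  1.41] t 2.78
```

View pics/w1.png

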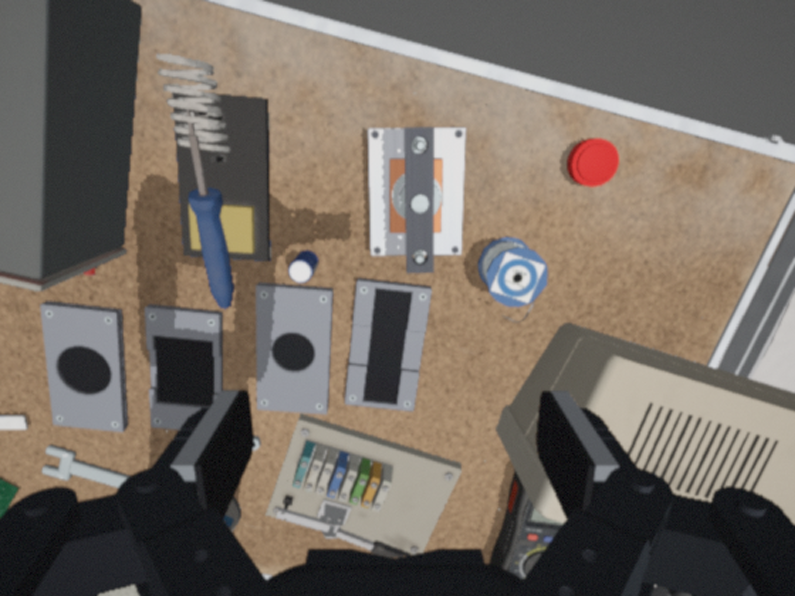

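The wrist picture (1.42x) shows the clamp with its button at (420,204) and stud tops at (419,145) and (420,258). The four nests lie in a row at (84,370), (185,370), (293,352) and (390,345).

```bash
python3 - <<'E'
from h import *
W=pickle.load(open("w1.pkl","rb"));k=1.42
x,y,z=.069,.037,.012
L=np.array([[x,y,z],[x,-y,z],[-x,-y,z],[-x,y,z]])
px,py=.039,.030
C=dict(bar=[(358,279),(431,288),(413,410),(346,404)],pad=[(257,284),(332,288),(328,411),(256,411)],diode=[(41,304),(121,310),(126,431),(53,427)])
for n,p in C.items():
    for w in("corners","+c"):
        P,q=L,p
        if w=="+c":
            if n=="bar":continue
            P=np.vstack([L,[[0,0,z]]*4]);q=p+[dict(pad=(293,352),diode=(84,370))[n]]*4
        o=fit([(W,P,np.array(q)/k)],[.5,.2,.1]);print(n,w,o[0].round(4),o[1].round(2))
P=np.vstack([L[:2],np.array([[px,py,z],[px,-py,z],[-px,-py,z],[-px,py,z]])])
print("plate",fit([(W,P,np.array([(146,307),(222,311),(157,337),(214,338),(215,405),(156,401)])/k)],[.5,.3,.1])[:2])
x,y,z=.056,.042,.024
B=[[x,y,z],[x,-y,z],[-x,-y,z],[-x,y,z],[.043,0,.092],[-.043,0,.092],[0,0,.089]]
o=fit([(W,B,np.array([(366,128),(465,127),(463,255),(370,255),(419,145),(420,258),(420,204)])/k)],[.69,.12,.2]);print("base",o[0].round(4),o[1],o[2].round(1))
E
```

```text
bar corners [0.533  0.1056 0.1268] 0.71
pad corners [0.5068 0.197  0.1706] 1.0
pad +c [0.5063 0.1971 0.1705] 0.74
diode corners [0.434  0.4009 0.1219] 1.24
diode +c [0.434  0.4017 0.1212] 0.97
plate (array([0.45773691, 0.30051817, 0.14210227]), np.float64(1.1941274037723482))
base [0.6907 0.1169 0.2605] 0.5105379343097123 [[ 0.5  0.2]
 [-0.2 -0.4]
 [-1.1 -0.7]
 [ 0.7  0.4]
 [ 0.4  0.1]
 [-0.1  0.7]
 [-0.3 -0.3]]
```

```bash
python3 - <<'E'
from h import *
go(.690,.1167,.093,.255)
W=pickle.load(open("w1.pkl","rb"));S=pickle.load(open("scene0.pkl","rb"));D=pickle.load(open("side0.pkl","rb"))
for z in(0,.1,.15,.2):print(z,ray(W,125/1.42,250/1.42,z).round(3),ray(W,45/1.42,285/1.42,z).round(3),ray(S,241,250,z).round(3),ray(D,247,234,z).round(3))
E
```

```text
shift cm [ 2.64  1.79 25.78] az deg -0.79 yaw now 0.2411 tilt deg [ 0.02 -0.03  0.  ] j [ 0.08  0.12  1.37 -0.    1.65  1.41] t 2.78
0 [0.568 0.377 0.   ] [0.512 0.451 0.   ] [0.643 0.298 0.   ] [0.66  0.208 0.   ]
0.1 [0.603 0.328 0.1  ] [0.56  0.387 0.1  ] [0.592 0.351 0.1  ] [0.587 0.339 0.1  ]
0.15 [0.621 0.304 0.15 ] [0.583 0.355 0.15 ] [0.566 0.377 0.15 ] [0.55  0.404 0.15 ]
0.2 [0.639 0.28  0.2  ] [0.607 0.323 0.2  ] [0.54  0.403 0.2  ] [0.513 0.47  0.2  ]
```

Emit:
move_arm --pt "0.66 0.45 2.5 0 0 0 1" --pt "0.66 0.45 2.5 0 0 0 1" --pt "0.66 0.45 2.5 0 0 0 1" --pt "0.66 0.45 2.5 0 0 -0.8 1" --pt "0 0 2.5 0 0 0 1" --pt "0 0 2.5 0 0 0 1" --pt "0 0 2.5 0 0 0 1" --pt "0 0 2 0 0 0 1" --pt "0 0 1.5 0 0 0 1" --pt "0 0 0 0 0 0 1" --pt "0 0 0 0 0 0 1"

```text
time: 3.7
tool_pos: [0.6897, 0.1163, 0.1405]
tool_rot: [0.0, 0.992, 0.126, -0.0]
contact_force: [0.5, 0.0, 1.4]
gripper_width: 0.999
grasp_force: 0.0
```

```bash
python3 - <<'E'
from h import *
f=manip.grab_frame("wrist");pickle.dump(f,open("w2.pkl","wb"))
cv2.imwrite("pics/w2.png",cv2.resize(f["img"],None,fx=1.42,fy=1.42,interpolation=2))
go(.690,.1167,.093,.255)
print(proj(f,np.array([[.690,.1167,.089]]))*1.42)
E
```

```text
shift cm [-0.06 -0.04  4.91] az deg -0.12 yaw now 0.2529 tilt deg [ 0.03 -0.13  0.  ] j [ 0.06  0.3   1.51 -0.    1.32  1.38] t 3.75
[[395.80330434 348.3593583 ]]
```

View pics/w2.png

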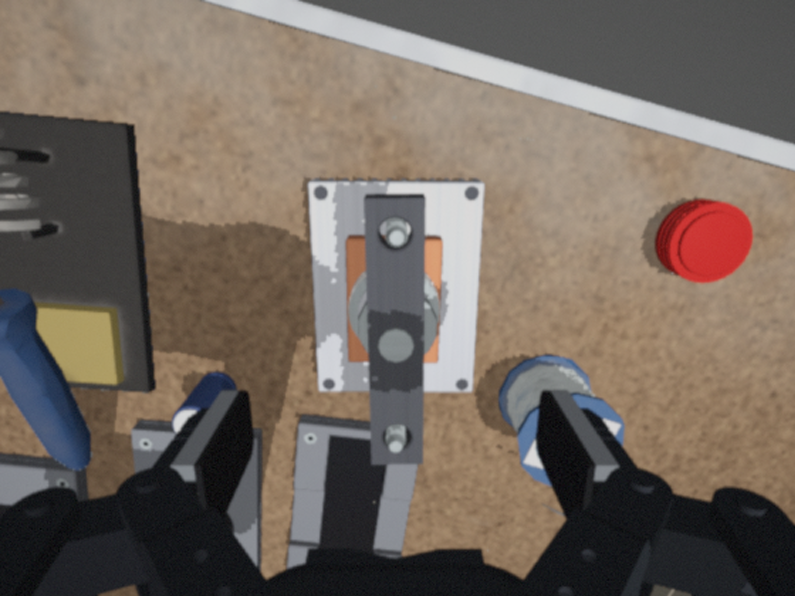

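The button is at (396,346) against a predicted (396,348), so the bar is centred and square to the jaws. I'm descending.

Emit:
move_arm --pt "0 0 1.6 0 0 0 1" --pt "0 0 1.6 0 0 0 1" --pt "0 0 1.0 0 0 0 1" --pt "0 0 0.6 0 0 0 1" --pt "0 0 0 0 0 0 1" --pt "0 0 0 0 0 0 -1" --pt "0 0 0 0 0 0 -1" --pt "0 0 0 0 0 0 -1" --pt "0 0 0 0 0 0 -1" --pt "0 0 0 0 0 0 -1" --pt "0 0 0 0 0 0 -1" --pt "0 0 0 0 0 0 -1" --pt "0 0 0 0 0 0 -1" --pt "0 0 0 0 0 0 -1" --pt "0 0 0 0 0 0 -1"

```text
time: 5.0
tool_pos: [0.6904, 0.117, 0.0933]
tool_rot: [0.0, 0.992, 0.126, 0.001]
contact_force: [0.1, -0.6, 4.5]
gripper_width: 0.236
grasp_force: 59.7
```

Emit:
move_arm --pt "0 0 -0.5 0 0 0 -1" --pt "0 0 -1 0 0 0 -1" --pt "0 0 -1.5 0 0 0 -1" --pt "0 0 -2 0 0 0 -1" --pt "0 0 -2 0 0 0 -1" --pt "0 0 -2 0 0 0 -1" --pt "0 0 -2 0 0 0 -1" --pt "0 0 0 0 0 0 -1"

```text
time: 5.67
tool_pos: [0.6919, 0.1174, 0.2092]
tool_rot: [0.0, 0.992, 0.126, 0.004]
contact_force: [0.1, 0.1, -1.6]
gripper_width: 0.238
grasp_force: 59.7
```

```bash
python3 - <<'E'
from h import *
f=manip.grab_frame("wrist");pickle.dump(f,open("w3.pkl","wb"))
cv2.imwrite("pics/w3.png",f["img"])
go(.532,.1055,.030,.13)
E
```

```text
shift cm [-15.8   -2.86  17.56] az deg 7.06 yaw now 0.2532 tilt deg [ 0.05 -0.33  0.  ] j [0.06 0.25 1.47 0.   1.42 1.38] t 5.72
```

View pics/w3.png

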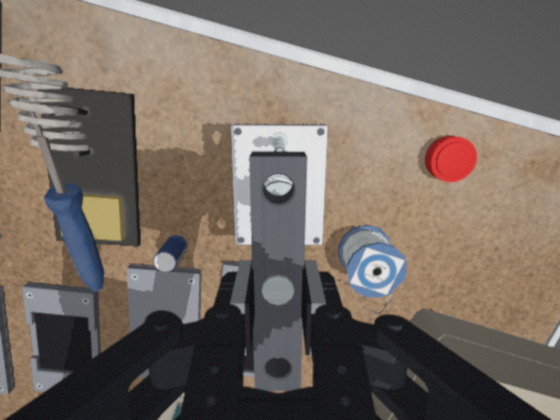

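Emit:
move_arm --pt "-2.6 -0.48 0 0 0 0 -1" --pt "-2.6 -0.48 0.8 0 0 0 -1" --pt "-2.6 -0.48 1.5 0 0 0 -1" --pt "-2.6 -0.48 1.5 0 0 0 -1" --pt "-2.7 -0.48 1.5 0 0 0 -1" --pt "-2.7 -0.46 1.5 0 0 0 -1" --pt "0 0 1.5 0 0 3.5 -1" --pt "0 0 1.5 0 0 3.5 -1" --pt "0 0 1.5 0 0 0 -1" --pt "0 0 1.5 0 0 0 -1" --pt "0 0 0 0 0 0 -1" --pt "0 0 0 0 0 0 -1"

```text
time: 6.72
tool_pos: [0.5276, 0.1051, 0.0722]
tool_rot: [-0.0, 0.998, 0.065, -0.003]
contact_force: [0.6, -0.2, -1.9]
gripper_width: 0.231
grasp_force: 59.6
```

```bash
python3 - <<'E'
from h import *
f=manip.grab_frame("wrist");pickle.dump(f,open("w4.pkl","wb"))
cv2.imwrite("pics/w4.png",f["img"])
go(.532,.1055,.029,.13)
E
```

```text
shift cm [0.32 0.01 4.46] az deg 0.05 yaw now 0.1309 tilt deg [-0.02  0.12  0.  ] j [0.06 0.03 1.95 0.   1.16 1.5 ] t 6.77
```

View pics/w4.png

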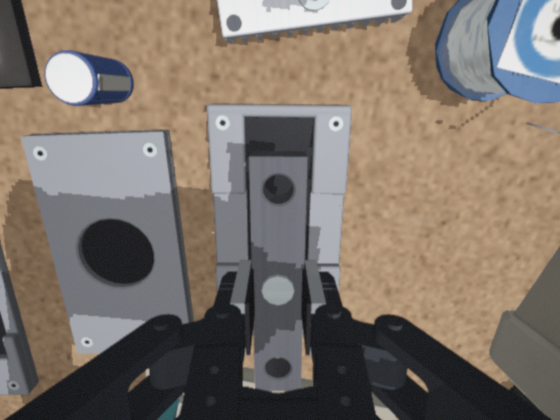

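The bar hangs over its pocket (bar centre column 278, pocket centre 280). I'm lowering it.

Emit:
move_arm --pt "0.3 0 1.5 0 0 0 -1" --pt "0 0 1.3 0 0 0 -1" --pt "0 0 0.8 0 0 0 -1" --pt "0 0 0.4 0 0 0 -1" --pt "0 0 0.3 0 0 0 -1" --pt "0 0 0.1 0 0 0 -1" --pt "0 0 0 0 0 0 -1"

```text
time: 7.35
tool_pos: [0.5327, 0.1055, 0.0304]
tool_rot: [-0.0, 0.998, 0.065, 0.0]
contact_force: [0.2, 0.3, -2.0]
gripper_width: 0.24
grasp_force: 59.7
```

Emit:
move_arm --pt "0 0 0.1 0 0 0 -1" --pt "0 0 0.1 0 0 0 -1" --pt "0 0 0 0 0 0 -1" --pt "0 0 0 0 0 0 0.2" --pt "0 0 0 0 0 0 0.2" --pt "0 0 0 0 0 0 0.2" --pt "0 0 0 0 0 0 0.2" --pt "0 0 -1 0 0 0 0.2" --pt "0 0 -2 0 0 0 0.2" --pt "0 0 -3 0 0 0 1" --pt "0 0 -4 0 0 0 1" --pt "0 0 -4 0 0 0 1" --pt "0 0 0 0 0 0 1"

```text
time: 8.43
tool_pos: [0.538, 0.1059, 0.1794]
tool_rot: [0.0, 0.998, 0.065, 0.009]
contact_force: [1.6, 0.0, 1.6]
gripper_width: 0.997
grasp_force: 0.0
```

```bash
python3 - <<'E'
from h import *
f=manip.grab_frame("wrist");pickle.dump(f,open("w5.pkl","wb"))
cv2.imwrite("pics/w5.png",f["img"])
go(.690,.1167,.14,.255)
print(proj(f,np.array([[.690,.1167,.072],[.532,.1055,.024]])))
E
```

```text
shift cm [15.32  0.92  3.77] az deg -7.1 yaw now 0.131 tilt deg [ 0.05 -0.73  0.  ] j [ 0.06 -0.08  1.88 -0.    1.34  1.5 ] t 8.48
[[295.08567581 -38.05190266]
 [277.91980523 203.88788379]]
```

View pics/w5.png

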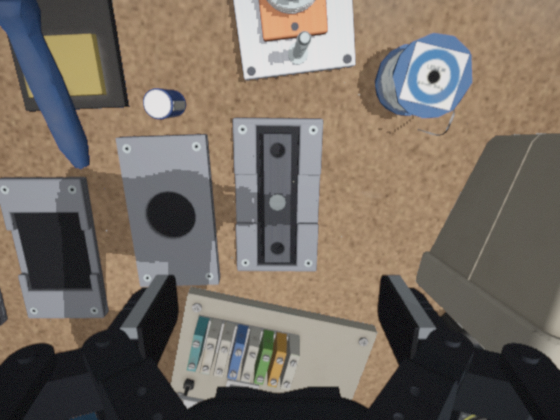

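The bar lies in its nest, its button at (277,203) against a predicted (278,204). Next is the pad.

Emit:
move_arm --pt "3.0 0.18 0 0 0 0 1" --pt "3.0 0.18 0 0 0 0 1" --pt "3.0 0.18 0 0 0 0 1" --pt "3.0 0.18 0 0 0 0 1" --pt "3.3 0.2 0 0 0 0 1" --pt "0 0 1.5 0 0 -3.5 1" --pt "0 0 1.5 0 0 -3.6 1" --pt "0 0 0 0 0 0 1" --pt "0 0 0 0 0 0 1"

```text
time: 9.23
tool_pos: [0.6841, 0.1163, 0.1361]
tool_rot: [-0.0, 0.992, 0.126, -0.002]
contact_force: [0.9, 0.4, 0.8]
gripper_width: 1.005
grasp_force: 0.0
```

```bash
python3 - <<'E'
from h import *
f=manip.grab_frame("wrist");pickle.dump(f,open("w6.pkl","wb"))
cv2.imwrite("pics/w6.png",cv2.resize(f["img"][80:420,150:450],None,fx=1.75,fy=1.75,interpolation=2))
go(.690,.1167,.077,.255)
print((proj(f,np.array([[.690,.1167,.072],[.690,.1167,.056]]))-[150,80])*1.75)
E
```

```text
shift cm [0.51 0.1  6.07] az deg -0.09 yaw now 0.2534 tilt deg [-0.02  0.09  0.  ] j [ 0.06  0.3   1.53 -0.    1.32  1.38] t 9.28
[[229.79051013 257.79330075]
 [229.36557102 241.13794649]]
```

View pics/w6.png

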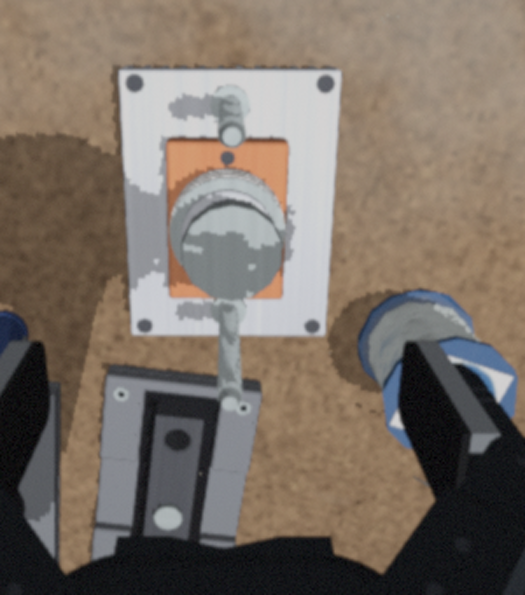

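The pad's top disc spans columns 180-285, with its centre near (232,249) in the crop. That is about 1 mm to the right of and 2.5 mm beyond the predicted point.

Emit:
move_arm --pt "0.7 0.15 1.5 0 0 0 1" --pt "0 0 1.8 0 0 0 1" --pt "0 0 1.4 0 0 0 1" --pt "0 0 0.8 0 0 0 1" --pt "0 0 0.5 0 0 0 1" --pt "0 0 0 0 0 0 -1" --pt "0 0 0 0 0 0 -1" --pt "0 0 0 0 0 0 -1" --pt "0 0 0 0 0 0 -1" --pt "0 0 0 0 0 0 -1" --pt "0 0 0 0 0 0 -1" --pt "0 0 0 0 0 0 -1" --pt "0 0 0 0 0 0 -1"

```text
time: 10.37
tool_pos: [0.6937, 0.1168, 0.08]
tool_rot: [0.0, 0.992, 0.127, 0.001]
contact_force: [-0.4, -0.8, 4.8]
gripper_width: 0.362
grasp_force: 59.6
```

Emit:
move_arm --pt "0 0 -0.5 0 0 0 -1" --pt "0 0 -0.5 0 0 0 -1" --pt "0 0 -1 0 0 0 -1" --pt "0 0 -1.5 0 0 0 -1" --pt "0 0 -2 0 0 0 -1" --pt "0 0 -2 0 0 0 -1" --pt "0 0 -2 0 0 0 -1" --pt "0 0 0 0 0 0 -1"

```text
time: 11.03
tool_pos: [0.6957, 0.1169, 0.1807]
tool_rot: [0.0, 0.992, 0.127, 0.005]
contact_force: [0.2, 0.6, 0.9]
gripper_width: 0.363
grasp_force: 59.4
```

```bash
python3 - <<'E'
from h import *
f=manip.grab_frame("wrist");pickle.dump(f,open("w7.pkl","wb"))
cv2.imwrite("pics/w7.png",f["img"])
go(.506,.196,.031,.173)
E
```

```text
shift cm [-16.38 -12.44  14.57] az deg 4.69 yaw now 0.2548 tilt deg [ 0.08 -0.42  0.  ] j [0.06 0.28 1.48 0.   1.37 1.38] t 11.08
```

View pics/w7.png

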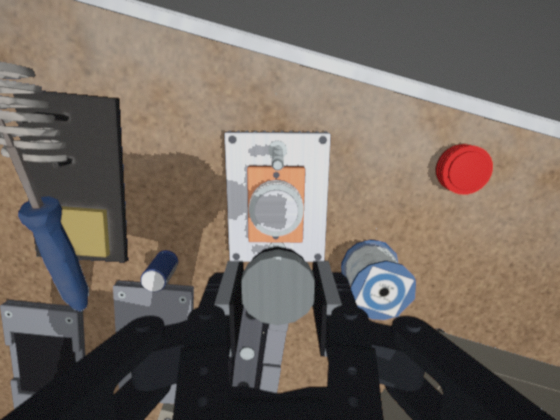

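Emit:
move_arm --pt "-2.3 -1.75 0 0 0 0 -1" --pt "-2.3 -1.78 0 0 0 0 -1" --pt "-2.3 -1.78 0.5 0 0 0 -1" --pt "-2.3 -1.78 1 0 0 0 -1" --pt "-2.3 -1.78 1 0 0 0 -1" --pt "-2.3 -1.78 1.5 0 0 0 -1" --pt "-2.3 -1.78 1.5 0 0 0 -1" --pt "0 0 1.5 0 0 4.7 -1" --pt "0 0 1.5 0 0 0 -1" --pt "0 0 0 0 0 0 -1" --pt "0 0 0 0 0 0 -1"

```text
time: 12.0
tool_pos: [0.5041, 0.1961, 0.0866]
tool_rot: [0.0, 0.996, 0.086, -0.002]
contact_force: [-0.1, -0.2, -0.9]
gripper_width: 0.362
grasp_force: 59.5
```

```bash
python3 - <<'E'
from h import *
f=manip.grab_frame("wrist");pickle.dump(f,open("w8.pkl","wb"))
cv2.imwrite("pics/w8.png",f["img"])
go(.506,.196,.031,.173)
E
```

```text
shift cm [0.07 0.04 5.7 ] az deg -0.0 yaw now 0.1729 tilt deg [ 0.01  0.06 -0.  ] j [ 0.23  0.02  1.94 -0.    1.19  1.63] t 12.05
```

View pics/w8.png

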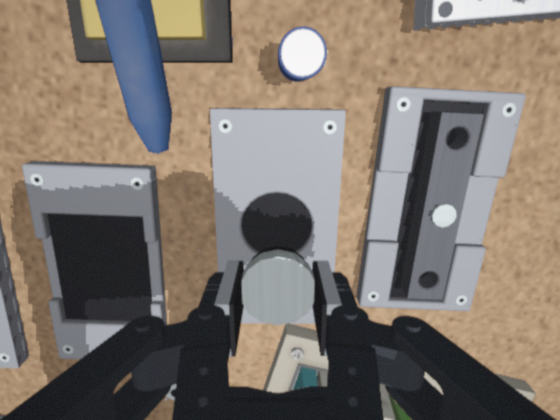

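The pad (279,288) is in line with the pocket, which spans columns 241-313. I'm lowering it.

Emit:
move_arm --pt "0.07 0.03 1.5 0 0 0 -1" --pt "0 0 1.5 0 0 0 -1" --pt "0 0 1.0 0 0 0 -1" --pt "0 0 0.7 0 0 0 -1" --pt "0 0 0.4 0 0 0 -1" --pt "0 0 0.3 0 0 0 -1" --pt "0 0 0.1 0 0 0 -1" --pt "0 0 0 0 0 0 -1" --pt "0 0 0 0 0 0 -1"

```text
time: 12.8
tool_pos: [0.5068, 0.1963, 0.0339]
tool_rot: [-0.0, 0.996, 0.086, 0.001]
contact_force: [-0.0, -0.5, 0.4]
gripper_width: 0.364
grasp_force: 59.5
```

Emit:
move_arm --pt "0 0 0.1 0 0 0 -1" --pt "0 0 0.1 0 0 0 -1" --pt "0 0 0.1 0 0 0 -1" --pt "0 0 0 0 0 0 -1" --pt "0 0 0 0 0 0 -1"

```text
time: 13.22
tool_pos: [0.5066, 0.1963, 0.031]
tool_rot: [-0.0, 0.996, 0.086, 0.0]
contact_force: [-2.0, -0.2, 4.4]
gripper_width: 0.365
grasp_force: 59.9
```

Contact at 4 N, so the pad is seated. I'm releasing it.

Emit:
move_arm --pt "0 0 0 0 0 0 0.4" --pt "0 0 0 0 0 0 0.4" --pt "0 0 0 0 0 0 0.4" --pt "0 0 0 0 0 0 0.4" --pt "0 0 -1 0 0 0 0.4" --pt "0 0 -2 0 0 0 0.4" --pt "0 0 -4 0 0 0 1" --pt "0 0 -4 0 0 0 1" --pt "0 0 -4 0 0 0 1" --pt "0 0 0 0 0 0 1"

```text
time: 14.05
tool_pos: [0.5114, 0.1975, 0.1915]
tool_rot: [-0.001, 0.996, 0.086, 0.009]
contact_force: [0.8, -0.2, 0.9]
gripper_width: 0.996
grasp_force: 0.0
```

```bash
python3 - <<'E'
from h import *
f=manip.grab_frame("wrist");pickle.dump(f,open("w9.pkl","wb"))
cv2.imwrite("pics/w9.png",f["img"])
go(.690,.1167,.13,.255)
print(proj(f,np.array([[.506,.196,.023]])))
W=pickle.load(open("w7.pkl","rb"));print(ray(W,276,208,.056))
E
```

```text
shift cm [16.29 11.02  5.96] az deg -4.71 yaw now 0.1728 tilt deg [-0.05 -0.72  0.  ] j [ 0.23 -0.1   1.87  0.    1.36  1.63] t 14.1
[[279.45293122 199.20234442]]
[0.69435249 0.11858253 0.056     ]
```

View pics/w9.png

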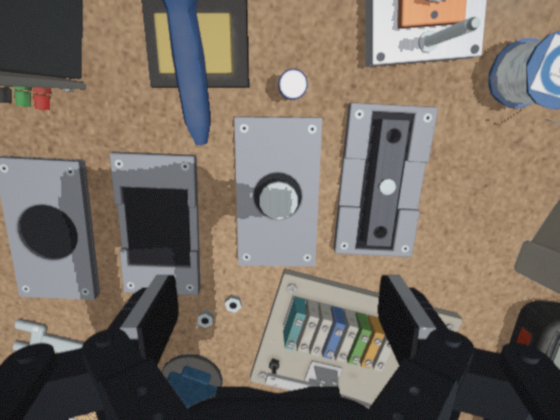

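The pad is seated at (278,201) against a predicted (279,199). Next is the diode.

Emit:
move_arm --pt "2.7 1.8 0 0 0 0 1" --pt "2.7 1.84 0 0 0 0 1" --pt "2.7 1.84 0 0 0 0 1" --pt "2.7 1.84 0 0 0 0 1" --pt "2.7 1.84 0 0 0 0 1" --pt "2.8 1.84 0 0 0 0 1" --pt "0 0 1.5 0 0 -4.7 1" --pt "0 0 1.5 0 0 0 1" --pt "0 0 1.5 0 0 0 1" --pt "0 0 0 0 0 0 1" --pt "0 0 0 0 0 0 1"

```text
time: 15.02
tool_pos: [0.6834, 0.1164, 0.1324]
tool_rot: [-0.0, 0.992, 0.127, -0.003]
contact_force: [-0.1, 0.0, 0.4]
gripper_width: 0.999
grasp_force: 0.0
```

```bash
python3 - <<'E'
from h import *
go(.692,.1172,.063,.255)
f=manip.grab_frame("wrist");pickle.dump(f,open("w10.pkl","wb"))
g=cv2.cvtColor(f["img"],cv2.COLOR_BGR2GRAY)
print(proj(f,np.array([[.692,.1172,.056]])))
c=cv2.HoughCircles(cv2.medianBlur(g,3),cv2.HOUGH_GRADIENT,1,20,param1=100,param2=18,minRadius=22,maxRadius=45)
for q in (c[0][:6] if c is not None else []):print(q,ray(f,q[0],q[1],.056).round(4))
E
```

```text
shift cm [0.89 0.15 6.94] az deg -0.02 yaw now 0.2547 tilt deg [-0.06  0.29  0.  ] j [0.06 0.3  1.53 0.   1.31 1.38] t 15.02
[[281.65911852 215.51008857]]
[505.5 155.5  37.3] [0.7596 0.0026 0.056 ]
[277.5 215.5  41.1] [0.6914 0.1196 0.056 ]
[387.5 277.5  30.8] [0.6683 0.0404 0.056 ]
[518.5 171.5  36.1] [ 0.753  -0.0089  0.056 ]
[411.5 317.5  44.4] [0.6437 0.0142 0.056 ]
[250.5 153.5  35.5] [0.7239 0.1441 0.056 ]
```

Emit:
move_arm --pt "0.85 0.03 1.5 0 0 0 1" --pt "0 0 1.8 0 0 0 1" --pt "0 0 1.6 0 0 0 1" --pt "0 0 1.2 0 0 0 1" --pt "0 0 0.7 0 0 0 1" --pt "0 0 0.2 0 0 0 1" --pt "0 0 0 0 0 0 -1" --pt "0 0 0 0 0 0 -1" --pt "0 0 0 0 0 0 -1" --pt "0 0 0 0 0 0 -1" --pt "0 0 0 0 0 0 -1" --pt "0 0 0 0 0 0 -1" --pt "0 0 0 0 0 0 -1" --pt "0 0 0 0 0 0 -1"

```text
time: 16.23
tool_pos: [0.6953, 0.1178, 0.0672]
tool_rot: [0.0, 0.992, 0.127, 0.001]
contact_force: [0.3, 0.4, 5.7]
gripper_width: 0.454
grasp_force: 60.7
```

Emit:
move_arm --pt "0 0 -0.5 0 0 0 -1" --pt "0 0 -0.5 0 0 0 -1" --pt "0 0 -1 0 0 0 -1" --pt "0 0 -1.5 0 0 0 -1" --pt "0 0 -2 0 0 0 -1" --pt "0 0 -2 0 0 0 -1" --pt "0 0 -2 0 0 0 -1" --pt "0 0 -1.5 0 0 0 -1" --pt "0 0 0 0 0 0 -1"

```text
time: 16.98
tool_pos: [0.6966, 0.1179, 0.1816]
tool_rot: [0.0, 0.992, 0.127, 0.004]
contact_force: [0.6, -0.4, -0.2]
gripper_width: 0.453
grasp_force: 60.3
```

```bash
python3 - <<'E'
from h import *
go(.4337,.4022,.0385,-.5)
f=manip.grab_frame("wrist");pickle.dump(f,open("w11.pkl","wb"))
g=cv2.cvtColor(f["img"],cv2.COLOR_BGR2GRAY)
print(proj(f,np.array([[.6957,.118,.16]])))
c=cv2.HoughCircles(cv2.medianBlur(g,3)[240:350,200:360],cv2.HOUGH_GRADIENT,1,20,param1=100,param2=15,minRadius=25,maxRadius=60)
print(c,manip.state()["tool_pos"])
# copper plate centroid
hsv=cv2.cvtColor(f["img"],cv2.COLOR_BGR2HSV);m=cv2.inRange(hsv,(3,130,110),(16,255,255));m[:, :200]=0;m[:,360:]=0
n,l,s,ce=cv2.connectedComponentsWithStats(m);i=1+np.argmax(s[1:,4]);print(s[i],ce[i],ray(f,*ce[i],.036))
r=cv2.minAreaRect(np.argwhere(l==i)[:,::-1].astype(np.float32));print(r,[ray(f,*p,.036).round(4) for p in cv2.boxPoints(r)])
E
```

```text
shift cm [-18.4  -34.16  14.09] az deg 43.25 yaw now 0.2549 tilt deg [ 0.1  -0.51  0.  ] j [0.06 0.28 1.47 0.   1.38 1.38] t 16.98
[[279.07510691 274.67183783]]
[[[77.5 44.5 43.6]
  [78.5 65.5 59.4]]] [0.69559731 0.11786625 0.17894494]
[250 188  29  34 706] [263.37252125 203.12322946] [0.69005787 0.12885629 0.036     ]
((264.0, 204.5), (28.0, 33.0), 0.0) [array([0.6724, 0.1358, 0.036 ]), array([0.6996, 0.1422, 0.036 ]), array([0.7052, 0.1206, 0.036 ]), array([0.6782, 0.1136, 0.036 ])]
```

Emit:
move_arm --pt "-1.4 0 0 0 0 0 -1" --pt "-2.5 0 0 0 0 0 -1" --pt "-2.5 0 0 0 0 0 -1" --pt "-2.5 -1 0 0 0 0 -1" --pt "-2.5 -2 0 0 0 0 -1" --pt "-2.5 -2 0 0 0 0 -1" --pt "-2.5 -2.16 0 0 0 0 -1" --pt "-2 -2.5 0 0 0 0 -1" --pt "0 -2.5 0 0 0 0 -1" --pt "0 -2.5 0 0 0 0 -1" --pt "0 -2.5 0 0 0 0 -1" --pt "0 -2.5 0 0 0 0 -1" --pt "0 -2.5 0 0 0 0 -1" --pt "0 -2.5 0 0 0 0 -1" --pt "0 -2.5 0 0 0 0 -1" --pt "0 -2.5 0 0 0 0 -1" --pt "0 -2 0 0 0 0 -1" --pt "0 -2 0 0 0 0 -1" --pt "0 -1 0 0 0 0 -1" --pt "0 0 0 0 0 0 -1"

```text
time: 18.7
tool_pos: [0.4275, 0.4077, 0.1739]
tool_rot: [0.0, 0.992, 0.128, -0.001]
contact_force: [-0.4, -0.7, -1.6]
gripper_width: 0.452
grasp_force: 60.4
```

Emit:
move_arm --pt "0 0 0 0 0 4 -1" --pt "0 0 0 0 0 6 -1" --pt "0 0 0 0 0 6 -1" --pt "0 0 0 0 0 6 -1" --pt "0 0 0 0 0 6 -1" --pt "0 0 0 0 0 6 -1" --pt "0 0 0 0 0 6 -1" --pt "0 0 0 0 0 3 -1" --pt "0 0 0 0 0 0 -1" --pt "0 0 0 0 0 0 -1"

```text
time: 19.53
tool_pos: [0.4288, 0.4057, 0.1747]
tool_rot: [0.001, 0.97, -0.245, -0.0]
contact_force: [-0.6, -0.4, -0.5]
gripper_width: 0.456
grasp_force: 60.4
```

```bash
python3 - <<'E'
from h import *
go(.4337,.4022,.0385,-.5);print(manip.state()["gripper_width"])
f=manip.grab_frame("wrist");pickle.dump(f,open("w12.pkl","wb"));cv2.imwrite("pics/w12.png",f["img"])
E
```

```text
shift cm [ 0.6   0.06 13.62] az deg 0.28 yaw now -0.4951 tilt deg [ 0.07  0.01 -0.  ] j [ 0.63  0.03  1.77 -0.    1.35  2.7 ] t 19.53
0.45572959567107696
```

Emit:
move_arm --pt "0.4 0.03 1 0 0 0 -1" --pt "0.4 0.03 2 0 0 0 -1" --pt "0 0 2 0 0 0 -1" --pt "0 0 2 0 0 0 -1" --pt "0 0 2 0 0 0 -1" --pt "0 0 1.5 0 0 0 -1" --pt "0 0 0.7 0 0 0 -1" --pt "0 0 0.2 0 0 0 -1" --pt "0 0 0 0 0 0 -1" --pt "0 0 0 0 0 0 -1"

```text
time: 20.42
tool_pos: [0.4361, 0.4028, 0.0622]
tool_rot: [-0.001, 0.969, -0.245, 0.001]
contact_force: [-0.7, -0.3, -1.1]
gripper_width: 0.453
grasp_force: 60.4
```

```bash
python3 - <<'E'
from h import *
go(.4337,.4022,.0385,-.5)
f=manip.grab_frame("wrist");pickle.dump(f,open("w13.pkl","wb"));cv2.imwrite("pics/w13.png",cv2.resize(f["img"],None,fx=1.42,fy=1.42,interpolation=2))
print(1.42*proj(f,np.array([[.4337,.4022,.012],[.4337,.4022,.074]])))
E
```

```text
shift cm [-0.18  0.17  2.37] az deg 0.26 yaw now -0.4955 tilt deg [-0.08 -0.04  0.  ] j [ 0.62  0.17  1.82 -0.    1.15  2.69] t 20.42
[[398.06702586 354.3106105 ]
 [399.55016395 453.69823198]]
```

View pics/w13.png

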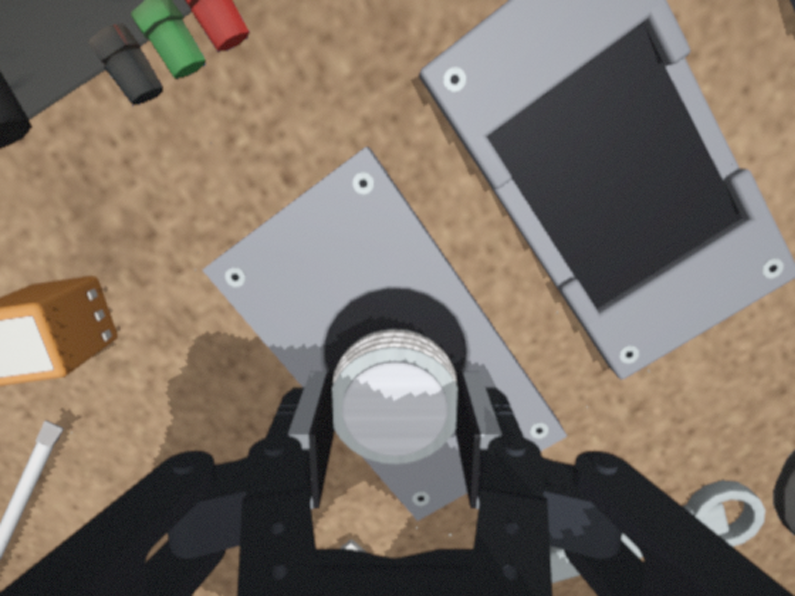

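The last picture (1.42x) shows the diode gripped level, its top centred at (395,408). The pocket rim is centred near (396,355), and nothing is near the fingers.

```bash
python3 - <<'E'
from h import *
f=pickle.load(open("w13.pkl","rb"))
print(ray(f,395/1.42,408/1.42,.051),ray(f,396/1.42,356/1.42,.012))
E
```

```text
[0.4342298 0.4032683 0.051    ] [0.43345115 0.40323298 0.012     ]
```

Diode and pocket centres agree within 1 mm. I'm lowering gently.

Emit:
move_arm --pt "0 0 0.7 0 0 0 -1" --pt "0 0 0.6 0 0 0 -1" --pt "0 0 0.4 0 0 0 -1" --pt "0 0 0.2 0 0 0 -1" --pt "0 0 0.1 0 0 0 -1" --pt "0 0 0 0 0 0 -1" --pt "0 0 0 0 0 0 -1"

```text
time: 21.05
tool_pos: [0.4355, 0.4025, 0.0413]
tool_rot: [-0.0, 0.969, -0.245, 0.0]
contact_force: [-0.3, 0.5, -1.5]
gripper_width: 0.449
grasp_force: 60.4
```

Emit:
move_arm --pt "0 0 0.1 0 0 0 -1" --pt "0 0 0.1 0 0 0 -1" --pt "0 0 0.1 0 0 0 -1" --pt "0 0 0 0 0 0 -1" --pt "0 0 0 0 0 0 -1"

```text
time: 21.47
tool_pos: [0.4354, 0.4024, 0.0383]
tool_rot: [0.0, 0.969, -0.245, -0.0]
contact_force: [0.3, -0.3, -0.8]
gripper_width: 0.452
grasp_force: 60.5
```

Emit:
move_arm --pt "0 0 0.07 0 0 0 -1" --pt "0 0 0.07 0 0 0 -1" --pt "0 0 0 0 0 0 -1" --pt "0 0 0 0 0 0 -1"

```text
time: 21.8
tool_pos: [0.4356, 0.4026, 0.0382]
tool_rot: [0.0, 0.969, -0.245, -0.0]
contact_force: [-2.8, -2.2, 6.3]
gripper_width: 0.452
grasp_force: 61.2
```

Emit:
move_arm --pt "0 0 0 0 0 0 0.3" --pt "0 0 0 0 0 0 0.5" --pt "0 0 0 0 0 0 0.5" --pt "0 0 0 0 0 0 0.5" --pt "0 0 0 0 0 0 0.5" --pt "0 0 -1 0 0 0 0.5" --pt "0 0 -2 0 0 0 0.5" --pt "0 0 -3 0 0 0 1" --pt "0 0 -4 0 0 0 1" --pt "0 0 -4 0 0 0 1" --pt "0 0 0 0 0 0 1"

```text
time: 22.72
tool_pos: [0.4396, 0.4055, 0.1884]
tool_rot: [-0.007, 0.969, -0.245, 0.006]
contact_force: [1.4, 0.8, 2.0]
gripper_width: 0.997
grasp_force: 0.0
```

```bash
python3 - <<'E'
from h import *
go(.4337,.4022,.2,.255)
go(.690,.1167,.2,.255)
f=manip.grab_frame("wrist");pickle.dump(f,open("w14.pkl","wb"))
print(proj(f,np.array([[.4337,.4022,.027]])))
g=cv2.cvtColor(f["img"],cv2.COLOR_BGR2GRAY)
c=cv2.HoughCircles(cv2.medianBlur(g,3)[100:300,180:380],cv2.HOUGH_GRADIENT,1,8,param1=100,param2=14,minRadius=20,maxRadius=45)
for q in c[0][:5]:print(q+[180,100,0],ray(f,q[0]+180,q[1]+100,.027).round(4))
E
```

```text
shift cm [-0.35  0.56 -1.18] az deg -43.01 yaw now -0.4956 tilt deg [-0.9  -0.43  0.  ] j [0.62 0.02 1.75 0.   1.35 2.69] t 22.72
shift cm [35.77 13.49 -1.1 ] az deg -43.01 yaw now -0.4956 tilt deg [-0.9  -0.43  0.  ] j [0.62 0.02 1.75 0.   1.35 2.69] t 22.72
[[287.01358755 197.22665959]]
[285.5        195.5         24.60000038] [0.4356 0.4026 0.027 ]
[277.5        183.5         42.20000076] [0.448  0.4036 0.027 ]
[277.5        198.5         32.20000076] [0.4365 0.4099 0.027 ]
[296.5        201.5         44.40000153] [0.4266 0.3968 0.027 ]
[287.5        185.5         35.20000076] [0.4426 0.3971 0.027 ]
```

Emit:
move_arm --pt "0 0 0 0 0 -4 1" --pt "0 0 0 0 0 -7 1" --pt "0 0 0 0 0 -7 1" --pt "0 0 0 0 0 -7 1" --pt "0 0 0 0 0 -7 1" --pt "0 0 0 0 0 -7 1" --pt "0 0 0 0 0 -4 1" --pt "0 2 0 0 0 0 1" --pt "0 3 0 0 0 0 1" --pt "0 3 0 0 0 0 1" --pt "0 3 0 0 0 0 1" --pt "0 3 0 0 0 0 1" --pt "0 3 0 0 0 0 1" --pt "0 3 0 0 0 0 1" --pt "1.5 3 0 0 0 0 1" --pt "2.5 3 0 0 0 0 1" --pt "2.5 3 0 0 0 0 1" --pt "2.5 3 0 0 0 0 1" --pt "2.5 2 0 0 0 0 1" --pt "2.5 0 0 0 0 0 1"

```text
time: 24.43
tool_pos: [0.6581, 0.1047, 0.1758]
tool_rot: [0.001, 0.992, 0.125, -0.001]
contact_force: [-0.9, -0.2, 0.6]
gripper_width: 1.001
grasp_force: 0.0
```

Emit:
move_arm --pt "2.0 0 0 0 0 0 1" --pt "0 0 0 0 0 0 1" --pt "0 0 0 0 0 0 1"

```text
time: 24.68
tool_pos: [0.6758, 0.1136, 0.1755]
tool_rot: [-0.0, 0.992, 0.127, -0.001]
contact_force: [-0.3, 0.1, -1.3]
gripper_width: 1.005
grasp_force: 0.0
```

```bash
python3 - <<'E'
from h import *
go(.690,.1167,.045,.255)
f=manip.grab_frame("wrist");pickle.dump(f,open("w15.pkl","wb"))
hsv=cv2.cvtColor(f["img"],cv2.COLOR_BGR2HSV);p=proj(f,np.array([[.690,.1167,.036]]))[0];print(p)
m=cv2.inRange(hsv,(3,120,60),(16,255,255));k=np.zeros_like(m);x,y=p.astype(int);k[y-75:y+75,x-60:x+60]=255;m&=k
n,l,s,ce=cv2.connectedComponentsWithStats(m);i=1+np.argmax(s[1:,4]);print(s[i],ce[i],ray(f,*ce[i],.036))
r=cv2.minAreaRect(np.argwhere(l==i)[:,::-1].astype(np.float32));print(r);b=np.array([ray(f,*p,.036) for p in cv2.boxPoints(r)]);print(b.round(4),b.mean(0))
E
```

```text
shift cm [ 1.49  0.06 13.05] az deg -0.01 yaw now 0.2548 tilt deg [-0.02  0.13  0.  ] j [ 0.06  0.24  1.53 -0.    1.37  1.37] t 24.68
[279.75162383 181.13938531]
[ 250  155   57   64 1965] [277.42086514 197.88295165] [0.676497   0.11503684 0.036     ]
((278.0, 186.5), (63.0, 56.0), 90.0)
[[0.7039 0.1436 0.036 ]
 [0.7146 0.1027 0.036 ]
 [0.666  0.0887 0.036 ]
 [0.6547 0.132  0.036 ]] [0.68480787 0.11674115 0.036     ]
```

Emit:
move_arm --pt "0.8 0 1 0 0 0 1" --pt "0.7 0 2 0 0 0 1" --pt "0 0 2 0 0 0 1" --pt "0 0 2 0 0 0 1" --pt "0 0 2 0 0 0 1" --pt "0 0 1.8 0 0 0 1" --pt "0 0 1.2 0 0 0 1" --pt "0 0 0.7 0 0 0 1" --pt "0 0 0.3 0 0 0 1" --pt "0 0 0 0 0 0 1" --pt "0 0 0 0 0 0 1"

```text
time: 25.65
tool_pos: [0.691, 0.1176, 0.0481]
tool_rot: [0.0, 0.992, 0.127, 0.001]
contact_force: [-0.5, 0.2, 0.5]
gripper_width: 1.001
grasp_force: 0.0
```

Emit:
move_arm --pt "0 0 0.2 0 0 0 1" --pt "0 0 0 0 0 0 -1" --pt "0 0 0 0 0 0 -1" --pt "0 0 0 0 0 0 -1" --pt "0 0 0 0 0 0 -1" --pt "0 0 0 0 0 0 -1" --pt "0 0 0 0 0 0 -1" --pt "0 0 0 0 0 0 -1" --pt "0 0 0 0 0 0 -1" --pt "0 0 0 0 0 0 -1"

```text
time: 26.48
tool_pos: [0.6911, 0.1175, 0.0458]
tool_rot: [0.0, 0.992, 0.127, 0.001]
contact_force: [0.2, -0.9, 5.4]
gripper_width: 0.515
grasp_force: 62.4
```

Emit:
move_arm --pt "0 0 -0.5 0 0 0 -1" --pt "0 0 -0.5 0 0 0 -1" --pt "0 0 -1 0 0 0 -1" --pt "0 0 -1.5 0 0 0 -1" --pt "0 0 -2 0 0 0 -1" --pt "0 0 -2 0 0 0 -1" --pt "0 0 -2 0 0 0 -1" --pt "0 0 -2 0 0 0 -1" --pt "0 0 -1.5 0 0 0 -1" --pt "0 0 0 0 0 0 -1"

```text
time: 27.32
tool_pos: [0.6929, 0.1178, 0.181]
tool_rot: [0.0, 0.992, 0.127, 0.004]
contact_force: [1.3, 0.2, -3.5]
gripper_width: 0.511
grasp_force: 61.8
```

```bash
python3 - <<'E'
from h import *
go(.457,.301,.030,.14)
f=manip.grab_frame("wrist");pickle.dump(f,open("w16.pkl","wb"))
hsv=cv2.cvtColor(f["img"],cv2.COLOR_BGR2HSV);m=cv2.inRange(hsv,(3,110,40),(16,255,255));m[:, :180]=0;m[:,380:]=0
n,l,s,ce=cv2.connectedComponentsWithStats(m)
for i in 1+np.argsort(-s[1:,4])[:3]:print(s[i],ce[i])
i=1+np.argmax(s[1:,4]);print(cv2.minAreaRect(np.argwhere(l==i)[:,::-1].astype(np.float32)))
z=manip.state()["tool_pos"]
print(z,proj(f,np.array([[.69,.1167,.036],z-[0,0,.010]])))
E
```

```text
shift cm [-18.34 -23.71  14.91] az deg 6.59 yaw now 0.2549 tilt deg [ 0.09 -0.5   0.  ] j [0.06 0.27 1.48 0.   1.38 1.38] t 27.32
[  222   211   113   137 13865] [277.73270826 277.82632528]
((277.42535400390625, 279.4642333984375), (112.01439666748047, 135.95318603515625), 0.5729386210441589)
[0.69194658 0.11764802 0.17842485] [[278.88544359 202.71787315]
 [279.51456388 284.74457676]]
```

Emit:
move_arm --pt "-1.4 0 0 0 0 0 -1" --pt "-2.5 0 0 0 0 0 -1" --pt "-2.5 -1 0 0 0 0 -1" --pt "-2.5 -1.7 0 0 0 0 -1" --pt "-2.5 -2 0 0 0 0 -1" --pt "-2.5 -2 0 0 0 0 -1" --pt "-2.5 -2 0 0 0 0 -1" --pt "-1.9 -2.5 0 0 0 0 -1" --pt "0 -2.5 0 0 0 0 -1" --pt "0 -2.5 0 0 0 0 -1" --pt "0 -2.5 0.5 0 0 0 -1" --pt "0 -2.5 1 0 0 0 -1" --pt "0 -1.5 1.5 0 0 0 -1" --pt "0 -1 2 0 0 2.6 -1" --pt "0 0 2 0 0 4 -1" --pt "0 0 2 0 0 0 -1" --pt "0 0 1 0 0 0 -1" --pt "0 0 0 0 0 0 -1" --pt "0 0 0 0 0 0 -1"

```text
time: 28.95
tool_pos: [0.4529, 0.3003, 0.0739]
tool_rot: [0.0, 0.998, 0.07, -0.001]
contact_force: [0.3, 0.2, -2.8]
gripper_width: 0.52
grasp_force: 62.1
```

```bash
python3 - <<'E'
from h import *
go(.457,.301,.029,.14)
f=manip.grab_frame("wrist");pickle.dump(f,open("w17.pkl","wb"));cv2.imwrite("pics/w17.png",f["img"])
hsv=cv2.cvtColor(f["img"],cv2.COLOR_BGR2HSV);m=cv2.inRange(hsv,(3,110,40),(16,255,255));m[:, :180]=0;m[:,380:]=0
n,l,s,ce=cv2.connectedComponentsWithStats(m);i=1+np.argmax(s[1:,4]);r=cv2.minAreaRect(np.argwhere(l==i)[:,::-1].astype(np.float32));print(r)
z=manip.state()["tool_pos"][2];b=np.array([ray(f,*q,z-.0098) for q in cv2.boxPoints(r)]);print(b.round(4),b.mean(0))
E
```

```text
shift cm [ 0.43 -0.02  4.49] az deg -0.02 yaw now 0.1396 tilt deg [ 0.04  0.13 -0.  ] j [0.45 0.04 1.94 0.   1.17 1.88] t 28.95
((277.5, 278.5), (108.99998474121094, 136.99996948242188), -0.0)
[[0.4187 0.3214 0.0655]
 [0.4844 0.3274 0.0655]
 [0.4905 0.2846 0.0655]
 [0.4256 0.2722 0.0655]] [0.45477882 0.30140919 0.06551123]
```

Emit:
move_arm --pt "0.3 0 1.5 0 0 0 -1" --pt "0 0 1.3 0 0 0 -1" --pt "0 0 0.7 0 0 0 -1" --pt "0 0 0.4 0 0 0 -1" --pt "0 0 0.2 0 0 0 -1" --pt "0 0 0.1 0 0 0 -1" --pt "0 0 0 0 0 0 -1" --pt "0 0 0 0 0 0 -1"

```text
time: 29.67
tool_pos: [0.457, 0.3014, 0.0334]
tool_rot: [-0.0, 0.998, 0.07, 0.0]
contact_force: [0.6, -0.5, -3.8]
gripper_width: 0.512
grasp_force: 62.0
```

Emit:
move_arm --pt "0 0 0.15 0 0 0 -1" --pt "0 0 0.1 0 0 0 -1" --pt "0 0 0.1 0 0 0 -1" --pt "0 0 0.05 0 0 0 -1" --pt "0 0 0 0 0 0 -1" --pt "0 0 0 0 0 0 -1"

```text
time: 30.17
tool_pos: [0.4566, 0.3011, 0.0289]
tool_rot: [0.0, 0.998, 0.07, -0.0]
contact_force: [0.1, -0.6, -4.1]
gripper_width: 0.517
grasp_force: 62.1
```

Emit:
move_arm --pt "0 0 0.07 0 0 0 -1" --pt "0 0 0.07 0 0 0 -1" --pt "0 0 0 0 0 0 -1" --pt "0 0 0 0 0 0 -1"

```text
time: 30.5
tool_pos: [0.4568, 0.3013, 0.0287]
tool_rot: [0.0, 0.998, 0.07, -0.0]
contact_force: [-4.2, -2.3, 4.6]
gripper_width: 0.513
grasp_force: 63.0
```

Emit:
move_arm --pt "0 0 0 0 0 0 0.4" --pt "0 0 0 0 0 0 0.5" --pt "0 0 0 0 0 0 0.5" --pt "0 0 0 0 0 0 0.5" --pt "0 0 -1 0 0 0 0.5" --pt "0 0 -2 0 0 0 0.5" --pt "0 0 -3 0 0 0 1" --pt "0 0 -4 0 0 0 1" --pt "0 0 -4 0 0 0 1" --pt "0 0 -4 0 0 0 1" --pt "0 0 -4 0 0 0 1" --pt "0 0 -2 0 0 0 1" --pt "0 0 0 0 0 0 1" --pt "0 0 0 0 0 0 1"

```text
time: 31.67
tool_pos: [0.4573, 0.3015, 0.2703]
tool_rot: [-0.001, 0.998, 0.07, 0.002]
contact_force: [-0.7, 0.1, -1.2]
gripper_width: 1.003
grasp_force: 0.0
```

```bash
python3 - <<'E'
from h import *
f=manip.grab_frame("wrist");pickle.dump(f,open("w18.pkl","wb"))
P=dict(bar=(.532,.1055,.024),pad=(.506,.196,.023),plate=(.457,.301,.019),diode=(.4337,.4025,.027))
g=cv2.cvtColor(f["img"],cv2.COLOR_BGR2GRAY);gm=cv2.medianBlur(g,3)
for n,X in P.items():
    p=proj(f,np.array([X]))[0];x,y=p.astype(int);print(n,p.round(1))
    if n in("pad","diode","bar") and 20<x<540:
        x0,y0=max(x-30,0),max(y-30,0);c=cv2.HoughCircles(gm[y0:y+30,x0:x+30],cv2.HOUGH_GRADIENT,1,5,param1=90,param2=9,minRadius=4 if n=="bar" else 9,maxRadius=9 if n=="bar" else 22)
        if c is not None:
            for q in c[0][:3]:print("  ",q+[x0,y0,0],(ray(f,q[0]+x0,q[1]+y0,X[2])-X).round(4)[:2], "r mm",(q[2]/f["mtx"][0,0]*(f["R"]@X+f["t"])[2]*1000).round(1))
hsv=cv2.cvtColor(f["img"],cv2.COLOR_BGR2HSV);m=cv2.inRange(hsv,(3,110,40),(16,255,255));p=proj(f,np.array([P["plate"]]))[0].astype(int)
k=np.zeros_like(m);k[p[1]-80:p[1]+80,p[0]-60:p[0]+60]=255;m&=k
n,l,s,ce=cv2.connectedComponentsWithStats(m);i=1+np.argmax(s[1:,4]);r=cv2.minAreaRect(np.argwhere(l==i)[:,::-1].astype(np.float32));b=np.array([ray(f,*q,.019) for q in cv2.boxPoints(r)]);print(r,b.round(4),b.mean(0))
E
```

```text
bar [476.3 127.7]
   [474.5       125.5         7.4000001] [0.0019 0.0026] r mm 7.7
pad [384.7 140.4]
   [378.5        140.5         19.10000038] [-0.0011  0.0064] r mm 20.0
   [383.5        142.5         16.70000076] [-0.0024  0.0008] r mm 17.5
   [381.5        136.5         18.79999924] [0.0034 0.0043] r mm 19.7
plate [279.1 171.3]
diode [182.8 180.9]
   [183.5        180.5         20.29999924] [ 0.0005 -0.0007] r mm 21.9
   [180.5        175.5         20.29999924] [0.0056 0.0028] r mm 21.9
   [188.5        178.5         21.39999962] [ 0.0035 -0.0059] r mm 23.1
((278.0, 171.0), (58.0, 44.0), 90.0) [[0.4849 0.3298 0.019 ]
 [0.4914 0.2835 0.019 ]
 [0.4279 0.2732 0.019 ]
 [0.421  0.322  0.019 ]] [0.4562989  0.30211245 0.019     ]
```

All four parts are within about 3 mm of their nest centres, and the plate measures 64 x 47 mm at its seated height. I'm handing in.

```bash
python3 -c "
from plant import manip
print(manip.job_done())"
```

```text
the job is handed in; nothing more can be done
None
```

The stack is taken apart: bar, pad, diode and plate each lie seated and released in their own nests, and the job was handed in at about 32 s with no verdict returned. The final image check put all four within about 3 mm of centre, and the diode was lowered to contact before release.

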